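# Close up the confectioner's filling well and seal it under the lap plate

## Robot

A 7-joint arm with a two-finger parallel gripper is mounted at the origin on the work surface. World frame = base frame: x ahead of the robot, y to its left, z up, the work surface at z = 0. Lengths are in m, angles in degrees, forces in N, time in s.
With the tool pointing down it reaches from about 0.425 to 0.875 m from the base axis. Payload 4.7 kg.
Tool frame: the origin (TCP) lies midway between the tips of the shut fingers; the grasp point (between the pads) lies 19 mm behind it (env.grip_point_offset is the distance from the TCP to the grasp point, in m); z points along the fingers, y is the line along which they close (so a half turn about z gives the same grasp; the last joint's range is limited). The gripper opens to 87 mm and grips with 3 to 60 N. Pads are 19 mm wide; open, the fingers measure 117 mm over their backs; the gripper's body (75 mm by 190 mm) begins 51 mm behind the grasp point.
Start: joints at [77.756, 18.392, -4.016, 83.108, 1.295, 78.541, -3.26], TCP at [0.147, -0.633, 0.184] pointing down, gripper open.
Joint ranges: [-163.93, 163.93], [-17.29, 119.83], [-79.2, 71.16], [3.27, 140.29], [-89.18, 269.18], [5.43, 117.66], [-154.24, 154.24]. Speed limits (degrees/s): [147.25, 147.25, 180, 180, 180, 180, 180].

## Interface

Orientations are given as [roll, pitch, yaw] about the fixed x, y, z axes, in that order (R = Rz(yaw) Ry(pitch) Rx(roll)).
In Python, from cell import env gives the robot as it stands.
- The arm moves only by the shell command python3 -m jog 'ROWS' [FORCE]. ROWS is JSON, a list of rows, each a list of 7 numbers: the shift along the tool's x, y, z in m, then the turn, a rotation vector about the tool's x, y, z in rad, then the finger opening in m, from 0 to 0.087. A call has 1 to 12 rows; each row shifts and turns the commanded pose from where the row before left it, along the tool's axes as they then stand; what a row does not reach is not made up. A row lasts 1/12 s, in which the tool goes at most 41.7 mm and 7.16 degrees, less where a joint would pass 70% of its speed; a pose out of reach is approached as far as the arm can. A call is refused whole if a number of a shift passes 0.0417 or a number of a turn 0.125, either way. A call with a gripper value outside its range is refused whole. The fingers move at their own pace and stop on an object; FORCE is the grip in N (left out, the last holds). Time passes only in rows, so rows that do not move let the fingers close. It gives the time, the measured TCP pose, the force, the opening and the grip force at its end, in the units of the state.
- env.get_obs(): the state, without advancing time (a new reading comes with each control period).
- env.read_camera(name): name is "scene" or "side" or "wrist"; returns the picture (420x560x3 uint8, blue, green, red); there is no depth.
- env.get_calibration(name): a dict with "fov_y" (degrees; the focal length in pixels is half the picture's height over the tangent of half this angle, whatever the lens; pixels are square), "cx", "cy" (the principal point, pixels), "pose" (4x4, takes a point from camera to world coordinates). Camera axes: x right, y up, looking along -z (the intrinsics and any distortion apply to the point x, -y, -z); pixel columns grow to the right and rows downward; lengths in m; the calibration is good to about 2 mm. A picture is of the moment at which its call begins: read the wrist's pose just before it. get_calibration takes no time and is no camera call; for the wrist camera it gives the pose at the moment of the call.
- env.sign_off(): hands the job in; it is judged then, once.
The state is a dict: "time_s": time; "qpos": joint angles; "joint_velocities": joint speeds; "effort": joint torques, N m; "tool_pos": TCP position; "tool_rot": TCP orientation; "force": force on the tool from outside, world axes, zero at the start; "wrist_torque": the same for the moment, N m; "grip_width": finger opening in m; "grasp_force": force on a finger pad.
Only numpy, scipy, OpenCV 4.12 (cv2) and the standard library are available. Lean on these libraries where they do the work, as an engineer would, in place of code of your own. Each camera call takes 0.05 s, during which the arm holds its last target. There are 200 camera calls.

## Task

Close up the filling well: slide its wooden cover fully shut over the well, then pick up the flat metal sealing strip by its rib, lay it on the closed cover and slide its wide plain edge home to the stop under the lapped dark steel plate, square and centred, without lifting that plate. The program finishes while still gripping the strip and pressing it flat down onto the cover with a moderate push of about 15 N. Leave the other things on the table where they are.

Things in the scene. Friction and masses are not known exactly. Their poses are not given: they have to be found in the camera images.
- station: Low copper-clad filling station fixed on the table, with an open well of small cakes. Origin at table level below the middle of the lapped plate's front edge; x points level away from the robot's side, in under that plate, y left, z up. It spans x -145 to +115, y -120 to +275 mm; front wall and cover top are 50 mm above the table.
- cover: Wooden sliding cover, 148 (x) by 200 (y) by 6 mm, captive; slides along the station's y (axes parallel), friction 2 N. Origin mid-underside, 44 mm above the table. Fully shut, at an end stop, when the origin is at x -50, y 0 mm in the station's frame; it starts 90 to 150 mm open to the left (+y). Its far 25 mm runs under the steel plate.
- cover_handle (a point): Middle of the top of the cover's upright grip bar: bar 40 mm long (x), 12 mm thick (y), 30 mm high above the cover's top; point 80 mm above the table. From the cover's origin it is at x -45, y +88 mm.
- lap_edge (a point): Middle of the lower front edge of the lapped dark steel plate, 60 mm above the table, 10 mm above the cover's top. The plate is 180 mm wide (y), 4 mm thick, slopes up 8 degrees away from the robot's side to its hinge 95 mm behind (76 mm above the table; hinge block up to 82 mm).
- flap (a joint): Hinge of the lapped dark steel plate, rad: 0 at rest on its stop (gap of 10 mm left open below its front edge), grows as the edge is lifted (0.01 rad is about 1 mm). It is light: about 1 N at the edge lifts it, and it falls back by itself.
- strip: Loose flat aluminium strip, about 0.18 kg: plate 75 (its x) by 120 (y) by 4 mm with an upright grip rib 12 mm thick (x), 70 mm long (y), 30 mm high above the plate. Origin on the underside below the rib's middle; the plate runs 15 mm behind it and 60 mm ahead (+x, the wide side to tuck in). Starts flat on the table right of the station.
- back_stop (a point): Middle of the foot of the back stop under the plate, an upright face across the station (y -120 to +120 mm, 10 mm high) 25 mm behind the plate's front edge, 50 mm above the table.
- strip_edge (a point): Middle of the strip's leading edge (the plain one to tuck in), 60 mm ahead of the rib and 2 mm above the underside. Home against the back stop it is at x = +25 mm in the station's frame.
- bowl: Steel mixing bowl, 140 mm across, 65 mm high; origin at its underside. Leave alone.
- cake_a: Round baked cake, 62 mm across, 36 mm high, near the robot or beyond the strip; origin at its underside. Leave alone.
- cake_b: A second such cake, at the other of these two places. Leave alone.
- spatula: Spatula, 260 mm, lying left of the robot; origin at its underside. Leave alone.
- brush: Brush, 170 mm, lying before the robot; origin at its underside. Leave alone.
- jar: Amber glass jar with steel cap, 60 mm across, 90 mm high; origin at its underside. Leave alone.
- cup: White cup, 70 mm across, 80 mm high, between robot and station; origin at its underside. Leave alone.
Mind the look-alikes: they are no part of the job. Of the things like the strip, leave any that is pink or red; of the rest the larger one is meant.

How it is judged (in metres and radians):
On the way, in this order (a step that is already met when the one before it is completed fails the run):
1. the cover is fully shut over the well, the strip not yet near the plate (y of cover in the frame of station below 0.008 m and horizontal distance between strip_edge and lap_edge above 0.06 m), for 0.2 s.
2. the strip's edge has entered under the lapped plate, above the closed cover (y of cover in the frame of station below 0.008 m and x of strip_edge in the frame of station above 0.004 m and z of strip_edge in the frame of station between 0.045 and 0.06 m and horizontal distance between strip_edge and lap_edge below 0.035 m), for 0.1 s.
At the end, for the whole second after the job is handed in: Cover shut within 8 mm; strip flat on it (0.05 rad), edge 17 mm or more under the plate, square within 0.1 rad, centred within 20 mm; plate down (under 0.03 rad); fingers still on the strip, at rest, pressing it on the cover with 5 to 40 N (y of cover in the frame of station below 0.008 m and angle between the x axis of strip and the x axis of station, either way round below 0.1 rad and x of strip_edge in the frame of station above 0.017 m and y of strip_edge in the frame of station between -0.02 and 0.02 m and z of strip_edge in the frame of station between 0.048 and 0.056 m and angle between strip's own z axis and vertical below 0.05 rad and contact force between strip and cover between 5 and 40 N and contact force between the fingers and strip above 5 N and value of joint flap below 0.03 rad and linear speed of strip below 0.02 m/s); the arm keeps its last pose, push and grip.
It fails at once if the lapped plate was lifted by more than about 6 mm (value of joint flap above 0.06 rad).
It fails at once if another thing on the table was displaced by more than 30 mm (distance of any of bowl, cake_a, cake_b, spatula, brush, jar, cup from where it was at the start of the episode above 0.03 m).
It also fails if it takes over 59 s, if anything falls off the work surface, if the arm or the gripper's body presses on something with over 40 N, if the wrist force passes 120 N, or if a joint passes its speed limit or range.

## Working session

There is one attempt and no reset: what is moved stays moved. The work goes in short steps, Python scripts to look and compute and a shell command to move; the robot and the scene stay as the last step left them, time stands still between calls to the robot, and variables do not carry over. Pictures are saved under pics/ and viewed, at most 10 in all, crops included, and the job is handed in when it is done.

```bash
ls; mkdir -p pics; python3 - <<'E'
from cell import env
import cv2
for n in ("scene","side"):
    im=env.read_camera(n); cv2.imwrite(f"pics/{n}0.png",im)
    c=env.get_calibration(n); print(n,c)
print(env.get_calibration("wrist")); print(env.get_obs())
E
```

```text
pics
scene {'fov_y': 52.82813616079774, 'cx': 278.86248018309095, 'cy': 212.89495094717418, 'pose': array([[-0.43230172, -0.68400388,  0.58758311,  1.20189976],
       [ 0.90166102, -0.31989441,  0.29098963,  0.24612445],
       [-0.01107348,  0.6555961 ,  0.75503055,  1.00458787],
       [ 0.        ,  0.        ,  0.        ,  1.        ]])}
side {'fov_y': 45.802881681071625, 'cx': 283.38294986973597, 'cy': 216.53616486997115, 'pose': array([[ 0.98308746,  0.12274308, -0.13591612,  0.25865951],
       [-0.18164989,  0.55916431, -0.80891198, -1.39159022],
       [-0.02328891,  0.81992037,  0.57200368,  0.97436657],
       [ 0.        ,  0.        ,  0.        ,  1.        ]])}
{'fov_y': 68.92039674247238, 'cx': 280.59282608981056, 'cy': 210.6032592117608, 'pose': array([[ 2.24954891e-01,  9.39950815e-01,  2.56686116e-01,
         2.16664357e-01],
       [-9.74368924e-01,  2.17199191e-01,  5.85637410e-02,
        -6.15619329e-01],
       [-7.04980463e-04, -2.63281174e-01,  9.64718885e-01,
         3.83778530e-01],
       [ 0.00000000e+00,  0.00000000e+00,  0.00000000e+00,
         1.00000000e+00]])}
{'time_s': 0.1, 'qpos': array([77.75512876, 18.43429828, -4.015379  , 83.16607594,  1.29342015,
       78.53994964, -3.26109007]), 'joint_velocities': array([-0.02568035, -0.06964156,  0.04307478, -0.07716746,  0.0716966 ,
        0.00976095,  0.03387404]), 'effort': array([ 3.76346115e-04, -4.92570090e+01, -4.05286644e-01, -3.13399637e+01,
       -6.40922436e-02,  3.94174398e-02,  5.81844051e-05]), 'tool_pos': array([ 0.14663743, -0.63269039,  0.18299281]), 'tool_rot': array([-1.79904815e+02,  3.82578038e-03,  1.30528783e+01]), 'force': array([-0.50976857, -0.19213303,  0.51622447]), 'wrist_torque': array([-0.02398791, -0.02468746,  0.03386275]), 'grasp_force': 0.0, 'grip_width': 0.08679221636434241}
```

View pics/scene0.png

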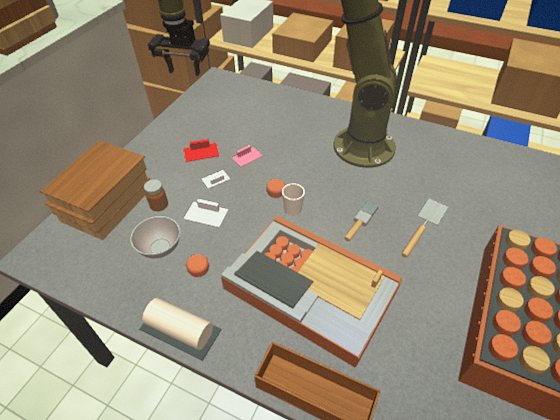

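View pics/side0.png

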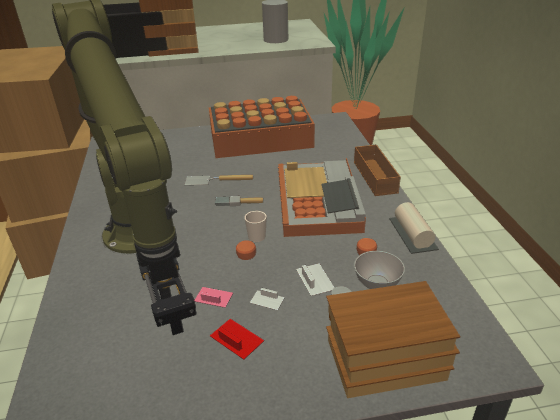

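Candidates like the strip, in the scene view: red (200,152), pink (247,155), small white (216,179) and large white (207,212). The large white one (side view 315,279) fits the description. I'll check it in a close crop.

```bash
cat > h.py <<'E'
import numpy as np, cv2
from cell import env
def cal(n):
    c=env.get_calibration(n); f=210/np.tan(np.radians(c["fov_y"]/2)); return f,c["cx"],c["cy"],np.array(c["pose"])
def ray(n,uv,C=None):
    f,cx,cy,T=C or cal(n); d=np.array([(uv[0]-cx)/f,-(uv[1]-cy)/f,-1]); return T[:3,3],T[:3,:3]@d
def hit(n,uv,z,C=None):
    o,d=ray(n,uv,C); return o+d*(z-o[2])/d[2]
def proj(n,p,C=None):
    f,cx,cy,T=C or cal(n); q=T[:3,:3].T@(np.array(p)-T[:3,3]); return np.array([cx-f*q[0]/q[2],cy+f*q[1]/q[2]])
def tri(*obs):
    A=np.zeros((3,3));b=np.zeros(3)
    for n,uv in obs:
        o,d=ray(n,uv); d/=np.linalg.norm(d); M=np.eye(3)-np.outer(d,d); A+=M; b+=M@o
    return np.linalg.solve(A,b)
E
python3 - <<'E'
import cv2
a=cv2.imread("pics/scene0.png"); cv2.imwrite("pics/sc1.png",cv2.resize(a[190:360,170:410],None,fx=3.3,fy=3.3,interpolation=cv2.INTER_CUBIC))
a=cv2.imread("pics/side0.png"); cv2.imwrite("pics/si1.png",cv2.resize(a[150:310,220:400],None,fx=3.7,fy=3.7,interpolation=cv2.INTER_CUBIC))
E
```

```text
(no output)
```

View pics/sc1.png

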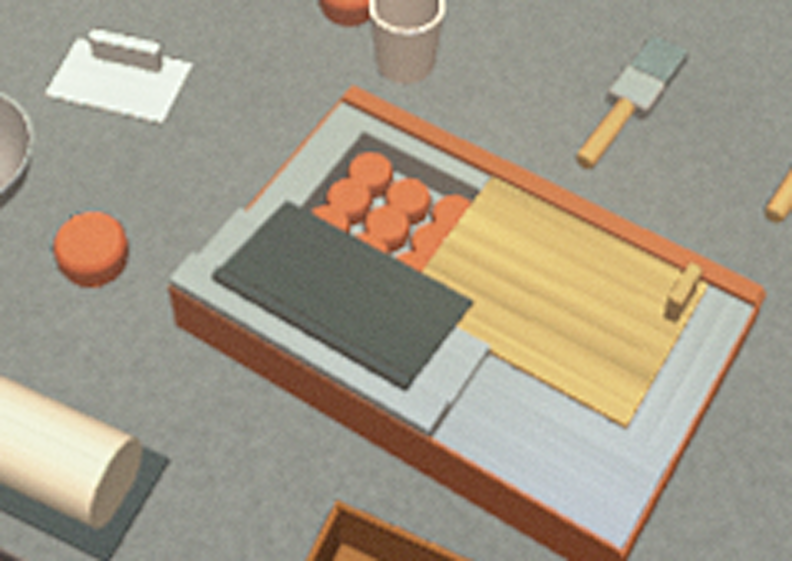

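View pics/si1.png

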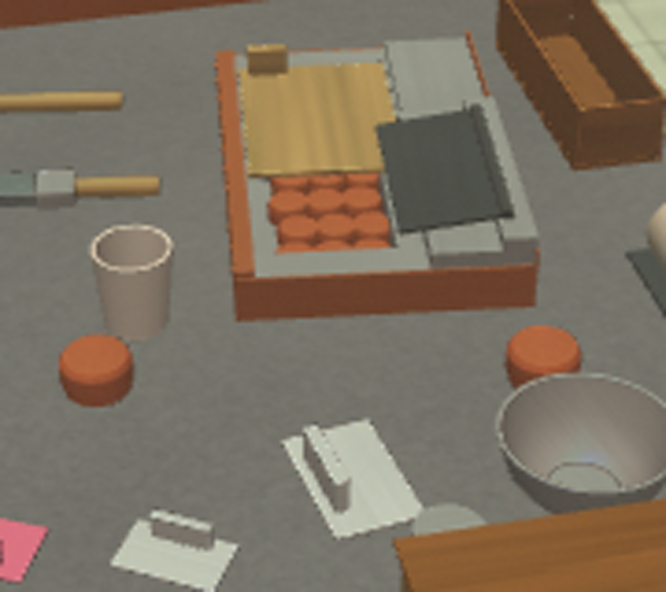

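```bash
python3 - <<'E'
from h import *
np.set_printoptions(precision=4,suppress=True)
S=lambda u,v:(u/3.3+170-.35,v/3.3+190-.35)
D=lambda u,v:(u/3.7+220-.37,v/3.7+150-.37)
P={"plate -y":(S(287,203),D(400,232),.064),"plate +y":(S(472,302),D(377,125),.064),
"st front -y":(S(350,88),D(235,278),.05),"st front +y":(S(763,292),D(218,52),.05),
"handle":(S(691,271),D(267,46),.08),
"rib-end far":(S(93,33),D(308,429),.034),"rib other":(S(159,47),D(345,494),.034),
"cover c1":(S(490,179),D(247,172),.05),"cover fr":(S(705,286),D(241,70),.05)}
for k,(s,d,z) in P.items(): print(k,hit("scene",s,z),hit("side",d,z),tri(("scene",s),("side",d)))
# strip plate corners z=.004
for k,s in dict(a=S(46,93),b=S(162,123),c=S(192,66),d=S(78,38)).items(): print("strip scene",k,hit("scene",s,.004))
for k,s in dict(a=D(370,420),b=D(424,514),c=D(338,538),d=D(282,438)).items(): print("strip side",k,hit("side",s,.004))
E
```

```text
plate -y [ 0.6206 -0.1116  0.064 ] [ 0.6193 -0.1116  0.064 ] [ 0.6198 -0.1115  0.0636]
plate +y [0.6434 0.0636 0.064 ] [0.6436 0.0678 0.064 ] [0.6435 0.0643 0.0656]
st front -y [ 0.4751 -0.1244  0.05  ] [ 0.4693 -0.1291  0.05  ] [ 0.471  -0.1255  0.0464]
st front +y [0.5279 0.2667 0.05  ] [0.5246 0.2682 0.05  ] [0.5257 0.2674 0.0493]
handle [0.5541 0.2104 0.08  ] [0.5663 0.2155 0.08  ] [0.5622 0.2092 0.0861]
rib-end far [ 0.5046 -0.3818  0.034 ] [ 0.4922 -0.3177  0.034 ] [ 0.5011 -0.3612  0.0582]
rib other [ 0.4935 -0.3156  0.034 ] [ 0.5034 -0.3962  0.034 ] [ 0.4944 -0.342   0.0013]
cover c1 [0.5162 0.028  0.05  ] [0.5108 0.0346 0.05  ] [0.5129 0.0293 0.0508]
cover fr [0.5421 0.2235 0.05  ] [0.5409 0.2256 0.05  ] [0.5413 0.2239 0.0503]
strip scene a [ 0.5672 -0.3994  0.004 ]
strip scene b [ 0.5521 -0.2813  0.004 ]
strip scene c [ 0.4793 -0.2915  0.004 ]
strip scene d [ 0.4949 -0.4109  0.004 ]
strip side a [ 0.5511 -0.283   0.004 ]
strip side b [ 0.5648 -0.3986  0.004 ]
strip side c [ 0.4949 -0.4105  0.004 ]
strip side d [ 0.4769 -0.2899  0.004 ]
```

The crop confirms it: the large white strip with its rib on the robot's side. Both views agree on the station, with yaw about -7.7°, origin (0.632,-0.024) and the cover about 134 mm open. The strip's rib is near (0.501,-0.349) at yaw about 7.6°. I'll turn the tool to the station's yaw and travel to the handle.

```bash
python3 -m jog '[[0,0,0,0,0,0.1207,0.087],[0,0,0,0,0,0.1207,0.087],[0,0,0,0,0,0.1207,0.087],[0.026,-0.0273,0,0,0,0,0.087],[0.026,-0.0273,0,0,0,0,0.087],[0.026,-0.0273,0,0,0,0,0.087],[0.026,-0.0273,0,0,0,0,0.087],[0.026,-0.0273,0,0,0,0,0.087],[0.026,-0.0273,0,0,0,0,0.087],[0.026,-0.0273,0,0,0,0,0.087],[0.026,-0.0273,0,0,0,0,0.087],[0.026,-0.0273,0,0,0,0,0.087]]'; python3 -m jog '[[0.026,-0.0273,0,0,0,0,0.087],[0.026,-0.0273,0,0,0,0,0.087],[0.026,-0.0273,0,0,0,0,0.087],[0,0,0,0,0,0,0.087]]'
```

```text
time_s: 1.1
tool_pos: [0.4125, -0.4195, 0.1836]
tool_rot: [-180.0, 0.0, -7.7]
force: [0.5, -1.3, 0.5]
grip_width: 0.087
grasp_force: 0.0
time_s: 1.43
tool_pos: [0.507, -0.3411, 0.1835]
tool_rot: [-179.7, -0.2, -7.0]
force: [-0.0, 1.0, 0.6]
grip_width: 0.0871
grasp_force: 0.0
```

```bash
python3 -m jog '[[-0.001,-0.0395,0,0,0,0,0.087],[-0.001,-0.0395,0,0,0,0,0.087],[-0.001,-0.0395,0,0,0,0,0.087],[-0.001,-0.0395,0,0,0,0,0.087],[-0.001,-0.0395,0,0,0,0,0.087],[-0.001,-0.0395,0,0,0,0,0.087],[-0.001,-0.0395,0,0,0,0,0.087],[-0.001,-0.0395,0,0,0,0,0.087],[-0.001,-0.0395,0,0,0,0,0.087],[-0.001,-0.0395,0,0,0,0,0.087],[-0.001,-0.0395,0,0,0,0,0.087]]'; python3 -m jog '[[-0.001,-0.0395,0,0,0,0,0.087],[-0.001,-0.0395,0,0,0,0,0.087],[-0.001,-0.0395,0,0,0,0,0.087],[0,0,0,0,0,0,0.087],[0,0,0,0,0,0,0.087],[0,0,0,0,0,0,0.087]]'
python3 - <<'E'
from h import *
im=env.read_camera("wrist"); cv2.imwrite("pics/w1.png",im); print(proj("wrist",(0.567,0.209,0.08)))
E
```

```text
time_s: 2.35
tool_pos: [0.5467, 0.0832, 0.1837]
tool_rot: [180.0, 0.0, -7.7]
force: [0.4, -0.2, 0.7]
grip_width: 0.0872
grasp_force: 0.0
time_s: 2.85
tool_pos: [0.5598, 0.1986, 0.1833]
tool_rot: [179.9, 0.1, -7.7]
force: [-0.3, -1.2, 0.2]
grip_width: 0.0871
grasp_force: 0.0
[269.2967505  194.94432739]
```

View pics/w1.png

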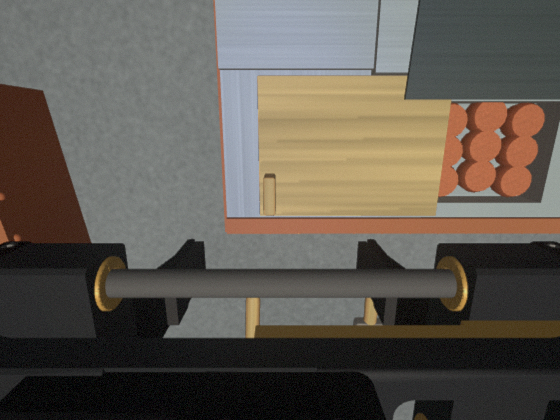

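The wrist view shows the bar top at (269,195), exactly as predicted, and the edges are square. Now down, grip and slide.

```bash
python3 -m jog '[[0.0057,-0.0113,0,0,0,0,0.087],[0,0,0.03,0,0,0,0.087],[0,0,0.03,0,0,0,0.087],[0,0,0.03,0,0,0,0.087],[0,0,0.02,0,0,0,0.087],[0,0,0.015,0,0,0,0.087],[0,0,0,0,0,0,0.087],[0,0,0,0,0,0,0.087]]'; python3 -m jog '[[0,0,0,0,0,0,0],[0,0,0,0,0,0,0],[0,0,0,0,0,0,0],[0,0,0,0,0,0,0],[0,0,0,0,0,0,0],[0,0,0,0,0,0,0],[0,0,0,0,0,0,0],[0,0,0,0,0,0,0],[0,0,0,0,0,0,0]]' 20
python3 - <<'E'
from h import *
im=cv2.imread("pics/w1.png"); 
E
```

```text
time_s: 3.57
tool_pos: [0.5671, 0.2076, 0.0584]
tool_rot: [179.9, 0.1, -7.9]
force: [-0.0, -0.6, 0.7]
grip_width: 0.0873
grasp_force: 0.0
time_s: 4.32
tool_pos: [0.5671, 0.21, 0.0589]
tool_rot: [180.0, 0.0, -7.7]
force: [0.6, -0.8, 0.2]
grip_width: 0.0349
grasp_force: 0.0
```

```bash
python3 -m jog '[[0,0,0,0,0,0,0],[0,0,0,0,0,0,0],[0,0,0,0,0,0,0],[0,0,0,0,0,0,0],[0,0,0,0,0,0,0],[0,0,0,0,0,0,0]]' 20; python3 -m jog '[[0,0.006,0,0,0,0,0],[0,0.012,0,0,0,0,0],[0,0.012,0,0,0,0,0],[0,0.012,0,0,0,0,0],[0,0.012,0,0,0,0,0],[0,0.012,0,0,0,0,0],[0,0.012,0,0,0,0,0],[0,0.012,0,0,0,0,0],[0,0.012,0,0,0,0,0],[0,0.012,0,0,0,0,0],[0,0.01,0,0,0,0,0],[0,0.004,0,0,0,0,0]]'
```

```text
time_s: 4.82
tool_pos: [0.5671, 0.2099, 0.0589]
tool_rot: [180.0, 0.0, -7.7]
force: [0.1, -0.2, -0.1]
grip_width: 0.0014
grasp_force: 0.0
time_s: 5.82
tool_pos: [0.5499, 0.0806, 0.0588]
tool_rot: [179.9, 0.0, -7.8]
force: [0.1, 0.1, -0.3]
grip_width: 0.0003
grasp_force: 0.0
```

The grip closed on nothing, so I'll look.

```bash
python3 - <<'E'
from h import *
a=env.read_camera("scene");b=env.read_camera("side")
A=cv2.resize(a[200:350,210:420],(400,286));B=cv2.resize(b[130:280,230:440],(400,286))
cv2.imwrite("pics/m2.png",np.hstack([cv2.resize(a[200:350,230:420],(400,316)),cv2.resize(b[100:250,230:420],(400,316))]))
print(env.get_obs()["tool_pos"],proj("scene",env.get_obs()["tool_pos"]),proj("side",env.get_obs()["tool_pos"]))
E
```

```text
[0.55003188 0.08194983 0.05890434] [332.13240284 257.79726957] [294.73885077 185.63480122]
```

View pics/m2.png

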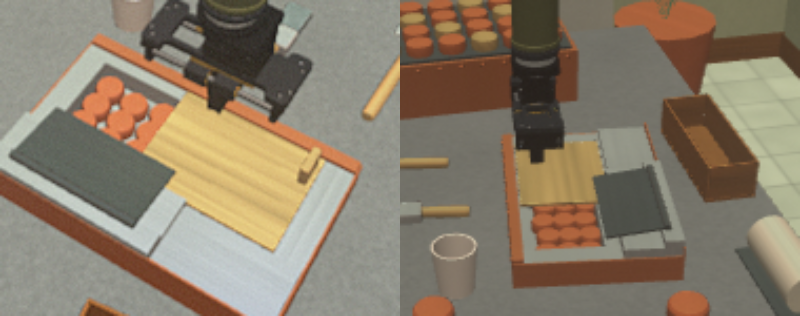

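The cover has not moved. Both views show the fingertips several pixels above where the reported TCP projects, so I'll triangulate the real tip.

```bash
python3 - <<'E'
from h import *
t=env.get_obs()["tool_pos"]
tips=[]
for n in("scene","side"):
    im=env.read_camera(n); p=proj(n,t); x,y=int(p[0]),int(p[1])
    g=im[y-30:y+12,x-10:x+11].max(2)
    dark=g<75
    rows=np.where(dark.sum(1)>=3)[0]; r=rows.max(); c=np.where(dark[r-1])[0]
    print(n,p,"tip",x-10+c.mean(),y-30+r+.5, dark.sum(1))
    tips.append((n,(x-10+c.mean(),y-30+r+.5)))
print(t,tri(*tips)); 
for n,uv in tips: print(n,[hit(n,uv,z) for z in(.06,.08,.09)])
print(env.get_calibration("wrist")["pose"][:3,3]-t)
E
```

```text
scene [332.13240284 257.79726957] tip 332.5 251.5 [20 18 16 15 15 13 12 14 12 10 10  9 12 13 11 12 13 11 11 11 11  8  7  8
  7  2  1  0  0  0  0  0  0  0  0  0  0  0  0  0  0  0]
side [294.73885077 185.63480122] tip 294.5 176.5 [21 21 21 21 19 21 21 21 20 20 20 20 20 20 20 12  6  6  6  6  6  6  0  0
  0  0  0  0  0  0  0  0  0  0  0  0  0  0  0  0  0  0]
[0.55003188 0.08194983 0.05890434] [0.55195689 0.08260967 0.09389984]
scene [array([0.53078161, 0.07557388, 0.06      ]), array([0.54499137, 0.07918499, 0.08      ]), array([0.55209625, 0.08099055, 0.09      ])]
side [array([0.56156602, 0.14270808, 0.06      ]), array([0.55494052, 0.10914828, 0.08      ]), array([0.55162778, 0.09236837, 0.09      ])]
[ 0.07115259 -0.00657758  0.20093113]
```

```bash
python3 -m jog '[[0,0,0.008,0,0,0,0],[0,0,0.006,0,0,0,0],[0,0,0,0,0,0,0],[0,0,0,0,0,0,0]]'; python3 -m jog '[[0,0,0.004,0,0,0,0],[0,0,0.004,0,0,0,0],[0,0,0,0,0,0,0],[0,0,0,0,0,0,0]]';python3 -m jog '[[0,0,0.003,0,0,0,0],[0,0,0.002,0,0,0,0],[0,0,0,0,0,0,0],[0,0,0,0,0,0,0]]'
python3 - <<'E'
from h import *
s=cv2.imread("pics/scene0.png"); 
p=proj("scene",(.1466,-.6327,.183)); print("start TCP px",p, proj("scene",(.1466,-.6327,.213)),proj("side",(.1466,-.6327,.183)))
E
```

```text
time_s: 6.35
tool_pos: [0.5493, 0.0835, 0.044]
tool_rot: [180.0, 0.1, -7.6]
force: [0.5, -0.8, -0.1]
grip_width: 0.0003
grasp_force: 0.0
time_s: 6.68
tool_pos: [0.5497, 0.0831, 0.0366]
tool_rot: [180.0, 0.0, -7.7]
force: [-0.2, -0.3, 1.0]
grip_width: 0.0003
grasp_force: 0.0
time_s: 7.02
tool_pos: [0.5499, 0.0831, 0.0318]
tool_rot: [180.0, 0.0, -7.7]
force: [-0.2, 0.9, 0.6]
grip_width: 0.0004
grasp_force: 0.0
start TCP px [186.4305024   81.68279338] [184.91428108  74.02248679] [174.82444146 329.19953065]
```

The reported z is already below the cover top with no contact, so the z reading is offset. I'll keep probing gently.

```bash
for i in 1 2 3 4 5 6; do python3 -m jog '[[0,0,0.0015,0,0,0,0],[0,0,0.0005,0,0,0,0],[0,0,0,0,0,0,0]]' | egrep 'pos|force: \['; done
```

```text
tool_pos: [0.5499, 0.0831, 0.0298]
force: [-0.2, -0.3, 0.8]
tool_pos: [0.5499, 0.0831, 0.0277]
force: [0.8, -0.9, -0.3]
tool_pos: [0.5498, 0.0831, 0.0257]
force: [0.1, 0.6, 0.4]
tool_pos: [0.5499, 0.0831, 0.0237]
force: [-0.7, 0.2, -0.3]
tool_pos: [0.5498, 0.0831, 0.0217]
force: [-0.7, 0.2, 0.6]
tool_pos: [0.5499, 0.0831, 0.0197]
force: [-0.3, 0.4, -0.7]
```

```bash
for i in 1 2 3 4 5; do python3 -m jog '[[0,0,0.001,0,0,0,0],[0,0,0,0,0,0,0],[0,0,0,0,0,0,0]]' | egrep 'pos|force: \['; done
```

```text
tool_pos: [0.55, 0.0831, 0.0188]
force: [0.3, 0.1, 0.1]
tool_pos: [0.55, 0.0831, 0.0179]
force: [0.1, -0.0, -1.4]
tool_pos: [0.5499, 0.0831, 0.0168]
force: [0.4, 0.4, 0.2]
tool_pos: [0.5499, 0.0831, 0.0158]
force: [-0.5, 0.3, 0.7]
tool_pos: [0.5499, 0.0831, 0.0148]
force: [-0.1, -0.7, -0.4]
```

```bash
for i in 1 2 3 4 5 6; do python3 -m jog '[[0,0,0.001,0,0,0,0],[0,0,0,0,0,0,0],[0,0,0,0,0,0,0]]' | egrep 'pos|force: \['; done
```

```text
tool_pos: [0.5499, 0.0831, 0.0138]
force: [0.7, -0.6, -0.1]
tool_pos: [0.5499, 0.0831, 0.0128]
force: [-0.5, 0.5, -0.5]
tool_pos: [0.55, 0.0832, 0.0119]
force: [-0.1, -0.7, 0.5]
tool_pos: [0.5501, 0.0831, 0.0118]
force: [-1.7, -0.7, 7.2]
tool_pos: [0.5501, 0.0832, 0.0118]
force: [-5.0, -1.1, 14.1]
tool_pos: [0.5502, 0.0835, 0.0117]
force: [-7.3, -0.9, 18.7]
```

Contact comes at a reported z of 0.0118 on the 50 mm cover top, so real tip height = reported + 38 mm, with xy fine. Going back to the handle.

```bash
python3 -m jog '[[0,0,-0.03,0,0,0,0.06],[0,0,-0.03,0,0,0,0.06],[0,0,-0.02,0,0,0,0.06],[0,-0.032,0,0,0,0,0.06],[0,-0.032,0,0,0,0,0.06],[0,-0.032,0,0,0,0,0.06],[0,-0.032,0,0,0,0,0.06],[0,0,0,0,0,0,0.06],[0,0,0,0,0,0,0.06],[0,0,0,0,0,0,0.06]]' 20
```

```text
time_s: 12.1
tool_pos: [0.567, 0.2093, 0.0885]
tool_rot: [179.9, 0.0, -7.7]
force: [0.2, -1.0, 0.1]
grip_width: 0.0565
grasp_force: 0.0
```

```bash
python3 -m jog '[[0,0,0.02,0,0,0,0.06],[0,0,0.02,0,0,0,0.06],[0,0,0.015,0,0,0,0.06],[0,0,0.008,0,0,0,0.06],[0,0,0.004,0,0,0,0.06],[0,0,0,0,0,0,0],[0,0,0,0,0,0,0],[0,0,0,0,0,0,0],[0,0,0,0,0,0,0],[0,0,0,0,0,0,0],[0,0,0,0,0,0,0],[0,0,0,0,0,0,0]]' 20; python3 -m jog '[[0,0,0,0,0,0,0],[0,0,0,0,0,0,0],[0,0,0,0,0,0,0]]'
```

```text
time_s: 13.1
tool_pos: [0.5673, 0.2101, 0.0222]
tool_rot: [-180.0, -0.0, -7.7]
force: [-0.9, -0.1, 0.4]
grip_width: 0.0207
grasp_force: 0.0
time_s: 13.35
tool_pos: [0.5672, 0.21, 0.022]
tool_rot: [180.0, -0.0, -7.7]
force: [-0.4, 0.4, 0.9]
grip_width: 0.0118
grasp_force: 20.0
```

Gripped (11.8 mm). Now the slide.

```bash
python3 -m jog '[[0,0.006,0,0,0,0,0],[0,0.012,0,0,0,0,0],[0,0.013,0,0,0,0,0],[0,0.013,0,0,0,0,0],[0,0.013,0,0,0,0,0],[0,0.013,0,0,0,0,0],[0,0.013,0,0,0,0,0],[0,0.013,0,0,0,0,0],[0,0.013,0,0,0,0,0],[0,0.01,0,0,0,0,0],[0,0.006,0,0,0,0,0],[0,0.003,0,0,0,0,0]]'; python3 -m jog '[[0,0.003,0,0,0,0,0],[0,0.002,0,0,0,0,0],[0,0,0,0,0,0,0]]'
```

```text
time_s: 14.35
tool_pos: [0.5498, 0.0814, 0.0219]
tool_rot: [180.0, 0.0, -7.8]
force: [1.5, 2.4, -0.1]
grip_width: 0.0121
grasp_force: 20.0
time_s: 14.6
tool_pos: [0.5494, 0.0779, 0.022]
tool_rot: [180.0, -0.0, -7.7]
force: [0.5, 2.1, -0.0]
grip_width: 0.0118
grasp_force: 20.0
```

```bash
for i in 1 2 3 4; do python3 -m jog '[[0,0.001,0,0,0,0,0],[0,0.001,0,0,0,0,0],[0,0,0,0,0,0,0]]' | egrep 'pos|force: \['; done
```

```text
tool_pos: [0.5492, 0.0765, 0.022]
force: [1.7, 1.6, -0.4]
tool_pos: [0.5489, 0.0745, 0.022]
force: [2.5, 1.8, -0.2]
tool_pos: [0.5489, 0.0746, 0.022]
force: [4.1, 5.2, -3.1]
tool_pos: [0.549, 0.0746, 0.022]
force: [4.7, 10.3, -2.9]
```

Cover is at the stop (10 N against it, handle at the expected y). Releasing, rising and travelling to the strip, then turning.

```bash
python3 -m jog '[[0,-0.003,0,0,0,0,0.06],[0,0,0,0,0,0,0.06],[0,0,0,0,0,0,0.06],[0,0,0,0,0,0,0.087],[0,0,-0.015,0,0,0,0.087],[0,0,-0.03,0,0,0,0.087],[0,0,-0.03,0,0,0,0.087],[0,0,-0.03,0,0,0,0.087]]' | head -2; python3 -m jog '[[0.0008,0.0387,0,0,0,0,0.087],[0.0008,0.0387,0,0,0,0,0.087],[0.0008,0.0387,0,0,0,0,0.087],[0.0008,0.0387,0,0,0,0,0.087],[0.0008,0.0387,0,0,0,0,0.087],[0.0008,0.0387,0,0,0,0,0.087],[0.0008,0.0387,0,0,0,0,0.087],[0.0008,0.0387,0,0,0,0,0.087],[0.0008,0.0387,0,0,0,0,0.087],[0.0008,0.0387,0,0,0,0,0.087],[0.0008,0.0387,0,0,0,0,0.087]]';python3 -m jog '[[0,0,0,0,0,0.1185,0.087],[0,0,0,0,0,0.1185,0.087],[0,0,0,0,0,0.1185,0.087],[0,0,0,0,0,0.1185,0.087],[0,0,0,0,0,0.1185,0.087],[0,0,0,0,0,0.1185,0.087],[0,0,0,0,0,0.1185,0.087],[0,0,0,0,0,0.1185,0.087],[0,0,0,0,0,0.1185,0.087],[0,0,0,0,0,0.1185,0.087],[0,0,0,0,0,0.1185,0.087],[0,0,0,0,0,0,0.087]]'; python3 - <<'E'
from h import *
print(env.get_obs()["qpos"])
im=env.read_camera("wrist"); cv2.imwrite("pics/w2.png",im)
for p in [(.501,-.349,.034),(.5594,-.3406,.002)]: print(proj("wrist",p))
a=env.read_camera("scene"); m=cv2.inRange(cv2.cvtColor(a,cv2.COLOR_BGR2HSV)[220:330,250:400],(14,70,90),(28,255,255)); ys,xs=np.where(m); print("cover px",xs.min()+250,xs.max()+250)
E
```

```text
time_s: 16.27
tool_pos: [0.5479, 0.0723, 0.1277]
time_s: 17.18
tool_pos: [0.4989, -0.3524, 0.127]
tool_rot: [180.0, 0.1, -7.8]
force: [1.3, -0.9, -0.6]
grip_width: 0.0871
grasp_force: 0.0
time_s: 18.18
tool_pos: [0.4994, -0.3504, 0.1268]
tool_rot: [179.9, -0.0, -82.6]
force: [-0.8, -0.7, -0.5]
grip_width: 0.0871
grasp_force: 0.0
[  42.42110857   15.97052314  -11.82633845   93.09300776    3.46175282
   71.34716501 -142.67567122]
[279.15310025 202.81400211]
[225.00240494 196.37888647]
cover px 250 370
```

View pics/w2.png

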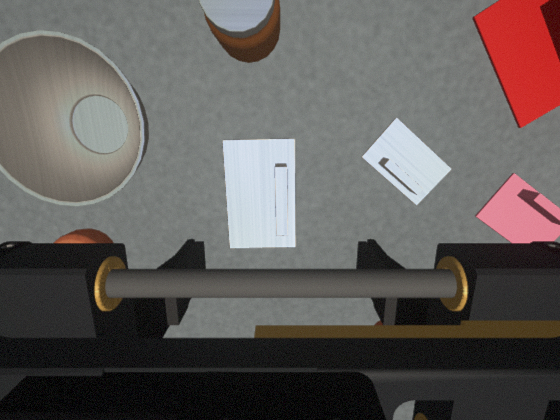

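The wrist view shows the strip at (223–296, 139–248) with the rib top centre at (281,200), within 3 px of prediction. Joint 7 is near its limit and would run out at the station, so I'll make a half turn the other way. First I'll refine the strip pose.

```bash
python3 - <<'E'
from h import *
C=cal("wrist")
im=cv2.imread("pics/w2.png"); m=(im.min(2)>175).astype(np.uint8); m[260:]=0;m[:,:215]=0;m[:,305:]=0;m[:120]=0
c=max(cv2.findContours(m,0,2)[0],key=cv2.contourArea)
q=cv2.approxPolyDP(c,6,True)[:,0]; 
for p in q: print(p,hit("wrist",p,.004,C))
for p in [(281,165),(281,236)]: print(hit("wrist",p,.034,C))
print(proj("wrist",env.get_obs()["tool_pos"]))
E
python3 -m jog '[[0,0,0,0,0,-0.121,0.087],[0,0,0,0,0,-0.121,0.087],[0,0,0,0,0,-0.121,0.087],[0,0,0,0,0,-0.121,0.087],[0,0,0,0,0,-0.121,0.087],[0,0,0,0,0,-0.121,0.087],[0,0,0,0,0,-0.121,0.087],[0,0,0,0,0,-0.121,0.087],[0,0,0,0,0,-0.121,0.087],[0,0,0,0,0,-0.121,0.087],[0,0,0,0,0,-0.121,0.087],[0,0,0,0,0,-0.121,0.087]]' | head -3;python3 -m jog '[[0,0,0,0,0,-0.121,0.087],[0,0,0,0,0,-0.121,0.087],[0,0,0,0,0,-0.121,0.087],[0,0,0,0,0,-0.121,0.087],[0,0,0,0,0,-0.121,0.087],[0,0,0,0,0,-0.121,0.087],[0,0,0,0,0,-0.121,0.087],[0,0,0,0,0,-0.121,0.087],[0,0,0,0,0,-0.121,0.087],[0,0,0,0,0,-0.121,0.087],[0,0,0,0,0,-0.121,0.087],[0,0,0,0,0,-0.121,0.087]]' | head -3;python3 -m jog '[[0,0,0,0,0,-0.121,0.087],[0,0,0,0,0,-0.115,0.087],[0,0,0,0,0,0,0.087],[0,0,0,0,0,0,0.087]]' | head -3
```

```text
[223 140] [ 0.56656276 -0.39988995  0.004     ]
[230 247] [ 0.54857606 -0.28318734  0.004     ]
[295 246] [ 0.47585398 -0.2942224   0.004     ]
[294 139] [ 0.49417077 -0.41072587  0.004     ]
[ 0.50441612 -0.38593873  0.034     ]
[ 0.49472094 -0.3147049   0.034     ]
[281.04558317 232.93640079]
time_s: 19.28
tool_pos: [0.5, -0.35, 0.1269]
tool_rot: [180.0, 0.0, 1.3]
time_s: 20.28
tool_pos: [0.5, -0.3501, 0.1269]
tool_rot: [-180.0, 0.0, 84.5]
time_s: 20.62
tool_pos: [0.5001, -0.3501, 0.1269]
tool_rot: [-180.0, -0.0, 97.4]
```

```bash
python3 -m jog '[[0,0,0.035,0,0,-0.01,0.087],[0,0,0.035,0,0,0,0.087],[0,0,0.03,0,0,0,0.06],[0,0,0.025,0,0,0,0.05],[0,0,0.015,0,0,0,0.05],[0,0,0.008,0,0,0,0.05],[0,0,0,0,0,0,0.05],[0,0,0,0,0,0,0.05]]' 40; python3 -m jog '[[0,0,0.003,0,0,0,0.05],[0,0,0.002,0,0,0,0.05],[0,0,0.002,0,0,0,0.05],[0,0,0,0,0,0,0.05]]'
```

```text
time_s: 21.28
tool_pos: [0.5008, -0.35, -0.0206]
tool_rot: [180.0, 0.0, 98.1]
force: [-0.4, -0.4, 0.5]
grip_width: 0.0555
grasp_force: 0.0
time_s: 21.62
tool_pos: [0.5005, -0.3501, -0.0278]
tool_rot: [180.0, 0.0, 98.1]
force: [0.3, -0.7, -0.1]
grip_width: 0.0504
grasp_force: 0.0
```

```bash
python3 -m jog '[[0,0,0,0,0,0,0],[0,0,0,0,0,0,0],[0,0,0,0,0,0,0],[0,0,0,0,0,0,0],[0,0,0,0,0,0,0],[0,0,0,0,0,0,0],[0,0,0,0,0,0,0],[0,0,0,0,0,0,0],[0,0,0,0,0,0,0],[0,0,0,0,0,0,0]]' 40
```

```text
time_s: 22.45
tool_pos: [0.5001, -0.3499, -0.0281]
tool_rot: [-180.0, -0.0, 98.1]
force: [-1.1, 0.8, 0.9]
grip_width: 0.0117
grasp_force: 40.0
```

```bash
python3 -m jog '[[0,0,-0.01,0,0,0,0],[0,0,-0.03,0,0,0,0],[0,0,-0.03,0,0,0,0],[0,0,-0.03,0,0,0,0],[0,0,-0.03,0,0,0,0],[0,0,-0.02,0,0,0,0],[0,0,0,0,0,0.092,0],[0,0,0,0,0,0.092,0],[0,0,0,0,0,0.092,0]]' 40;python3 -m jog '[[0.024,-0.0008,0,0,0,0,0],[0.034,-0.0008,0,0,0,0,0],[0.034,-0.0008,0,0,0,0,0],[0.034,-0.0008,0,0,0,0,0],[0.034,-0.0008,0,0,0,0,0],[0.034,-0.0008,0,0,0,0,0],[0.034,-0.0008,0,0,0,0,0],[0.034,-0.0008,0,0,0,0,0],[0.034,-0.0008,0,0,0,0,0],[0.034,-0.0008,0,0,0,0,0],[0.01,0,0,0,0,0,0],[0,0,0,0,0,0,0]]'
```

```text
time_s: 23.2
tool_pos: [0.5006, -0.3497, 0.1229]
tool_rot: [179.9, 0.0, 82.0]
force: [-0.4, -0.0, -2.5]
grip_width: 0.0121
grasp_force: 40.0
time_s: 24.2
tool_pos: [0.5381, -0.0064, 0.1226]
tool_rot: [180.0, -0.1, 82.7]
force: [-0.8, -1.0, -2.8]
grip_width: 0.0114
grasp_force: 40.0
```

```bash
python3 - <<'E'
from h import *
print(env.get_obs()["tool_pos"],env.get_obs()["tool_rot"],env.get_obs()["qpos"][6])
a=env.read_camera("scene");b=env.read_camera("side")
cv2.imwrite("pics/m3.png",np.hstack([cv2.resize(a[190:340,210:400],(400,316)),cv2.resize(b[100:250,230:420],(400,316))]))
E
```

```text
[ 0.53812524 -0.00642677  0.12259677] [ 1.79960335e+02 -1.05068491e-01  8.27322695e+01] -16.081918505063236
```

View pics/m3.png

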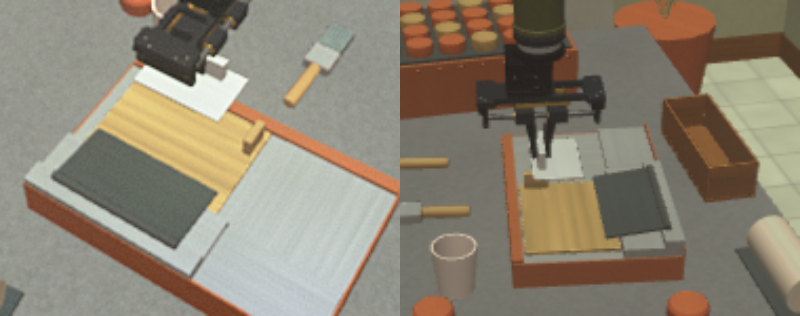

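The cover is shut and the strip hangs level and square before the plate. Lowering to about 4 mm above the cover.

```bash
python3 -m jog '[[-0.0055,0,0.02,0,0,0,0],[0,0,0.03,0,0,0,0],[0,0,0.025,0,0,0,0],[0,0,0.012,0,0,0,0],[0,0,0.006,0,0,0,0],[0,0,0.003,0,0,0,0],[0,0,0,0,0,0,0],[0,0,0,0,0,0,0]]'
for i in 1 2 3; do python3 -m jog '[[0,0,0.001,0,0,0,0],[0,0,0,0,0,0,0],[0,0,0,0,0,0,0]]' | egrep 'pos|force: \['; done
python3 - <<'E'
from h import *
print(env.get_obs()["tool_rot"])
for n,y0,x0 in(("scene",215,230),("side",165,270)):
    im=env.read_camera(n); cv2.imwrite(f"pics/z{n}.png",im)
a=cv2.imread("pics/zscene.png");b=cv2.imread("pics/zside.png")
cv2.imwrite("pics/m4.png",np.hstack([cv2.resize(a[200:310,225:345],(400,367),interpolation=2),cv2.resize(b[150:260,270:390],(400,367),interpolation=2)]))
t=env.get_obs()["tool_pos"];print(t)
ex=np.array([.991,-.134,0]);ey=np.array([.134,.991,0])
for s in(-.06,.06):
  p=t+.06*ex+s*ey; p[2]=t[2]+.032; print(proj("scene",p),proj("side",p))
E
```

```text
time_s: 24.97
tool_pos: [0.5385, -0.0175, 0.0272]
tool_rot: [179.9, 0.0, 82.3]
force: [0.2, 0.2, -1.3]
grip_width: 0.0116
grasp_force: 40.0
tool_pos: [0.5379, -0.0173, 0.0256]
force: [0.1, 0.4, -1.6]
tool_pos: [0.5373, -0.0173, 0.0239]
force: [-0.3, -0.8, -1.9]
tool_pos: [0.5373, -0.0173, 0.0228]
force: [-0.4, 0.1, -1.8]
[-1.79988314e+02  5.46666165e-03  8.22971482e+01]
[ 0.53732202 -0.01728616  0.02289289]
[270.65498261 247.96673585] [316.52520414 211.24161732]
[307.86607964 267.68973865] [312.96801974 191.82662796]
```

View pics/m4.png

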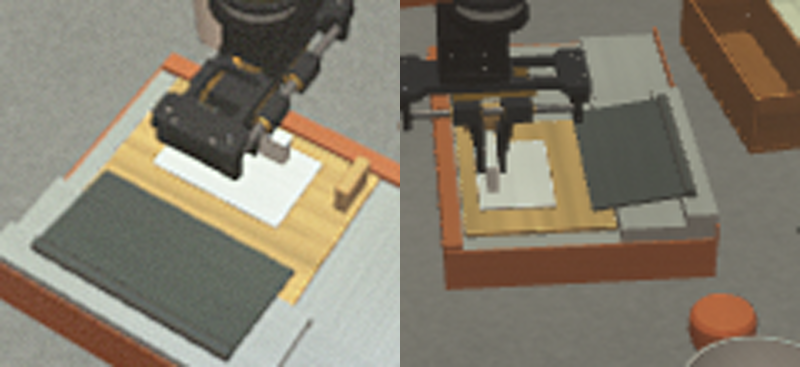

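Predicted leading-edge corners match the picture (271,248; 308,268). Shift 5.5 mm left and slide in.

```bash
python3 -m jog '[[0.0035,0,0,0,0,0,0],[0.002,0.002,0,0,0,0,0],[0,0.005,0,0,0,0,0],[0,0.006,0,0,0,0,0],[0,0.006,0,0,0,0,0],[0,0.006,0,0,0,0,0],[0,0.006,0,0,0,0,0],[0,0.006,0,0,0,0,0],[0,0.006,0,0,0,0,0],[0,0.005,0,0,0,0,0],[0,0,0,0,0,0,0],[0,0,0,0,0,0,0]]'
for i in 1 2 3 4 5 6; do python3 -m jog '[[0,0.001,0,0,0,0,0],[0,0.001,0,0,0,0,0],[0,0,0,0,0,0,0]]' | egrep 'pos|force: \['; done
```

```text
time_s: 26.82
tool_pos: [0.5857, -0.0182, 0.0228]
tool_rot: [-180.0, -0.0, 82.3]
force: [-0.5, 0.5, -2.9]
grip_width: 0.0118
grasp_force: 40.0
tool_pos: [0.5877, -0.0186, 0.023]
force: [0.6, 0.3, -2.7]
tool_pos: [0.5898, -0.0189, 0.023]
force: [0.1, -0.6, -1.3]
tool_pos: [0.5918, -0.0192, 0.023]
force: [0.5, 0.2, -2.8]
tool_pos: [0.5938, -0.0194, 0.0229]
force: [0.2, 0.2, -2.1]
tool_pos: [0.5947, -0.0195, 0.0227]
force: [-2.9, -0.1, -0.7]
tool_pos: [0.5946, -0.0194, 0.0223]
force: [-8.2, -0.1, 1.4]
```

Against the back stop (8 N) and centred. Ease off the stop and press down.

```bash
python3 -m jog '[[0,-0.001,0.001,0,0,0,0],[0,0,0.001,0,0,0,0],[0,0,0,0,0,0,0],[0,0,0,0,0,0,0]]' 50| egrep 'pos|rot|force: \['; python3 -m jog '[[0,0,0.001,0,0,0,0],[0,0,0,0,0,0,0],[0,0,0,0,0,0,0]]'| egrep 'pos|rot|force: \['
```

```text
tool_pos: [0.5945, -0.0196, 0.0219]
tool_rot: [-179.8, 0.1, 82.3]
force: [-10.3, -0.5, 9.0]
tool_pos: [0.5946, -0.0196, 0.0219]
tool_rot: [-179.8, 0.1, 82.3]
force: [-11.7, -0.3, 14.7]
```

```bash
python3 -m jog '[[0,-0.0008,0,0,0,0,0],[0,0,0,0,0,0,0],[0,0,0,0,0,0,0],[0,0,0,0,0,0,0]]'; python3 - <<'E'
from h import *
a=env.read_camera("scene");b=env.read_camera("side")
cv2.imwrite("pics/m5.png",np.hstack([cv2.resize(a[200:310,225:345],(400,367),interpolation=2),cv2.resize(b[150:260,270:390],(400,367),interpolation=2)]))
E
python3 -m jog '[[0,0,0,0,0,0,0],[0,0,0,0,0,0,0],[0,0,0,0,0,0,0],[0,0,0,0,0,0,0]]'|grep force
```

```text
time_s: 29.23
tool_pos: [0.5946, -0.0196, 0.0218]
tool_rot: [-179.9, 0.1, 82.3]
force: [-9.6, 1.1, 13.5]
grip_width: 0.0115
grasp_force: 50.0
force: [-10.3, -0.4, 12.9]
grasp_force: 50.0
```

View pics/m5.png

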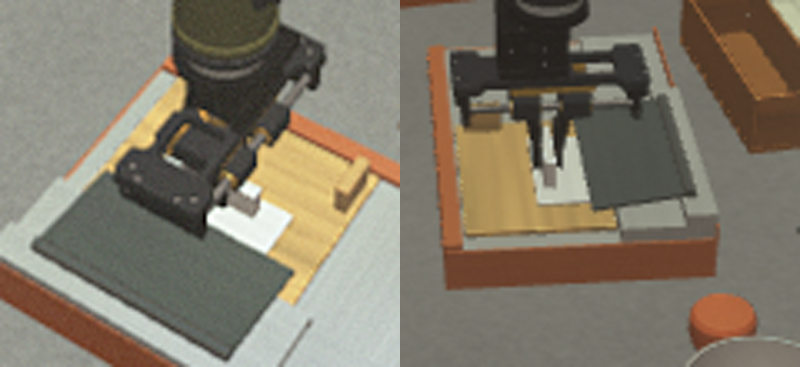

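The strip is tucked under the plate (the plate corners at 293,270 and 108,172 in the crop have not moved), square and pressed with about 13–15 N. The cover is still shut, so I'm handing in.

```bash
python3 -c "
from cell import env
print(env.sign_off())"
```

```text
the job is handed in; nothing more can be done
None
```

I handed the job in at about 30 s: the cover is shut, and the strip is against the back stop under the lapped plate, square and centred, gripped and pressed down with about 13–15 N; the plate looked unmoved in the last pictures, and no verdict came back.

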